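# Seat the test eye in front of the eye camera and start its check

### The arm

A 6-joint arm with a two-finger parallel gripper is mounted at the origin on the work surface. World frame = base frame: x ahead of the robot, y to its left, z up, the work surface at z = 0. Lengths are in m, angles in rad, forces in N, time in s.
With the tool pointing down it reaches from about 0.35 to 0.85 m from the base axis. Payload 8.1 kg.
Tool frame: the origin (TCP) lies midway between the tips of the shut fingers; the grasp point (between the pads) lies robot.grasp_offset behind it (robot.grasp_offset is the distance from the TCP to the grasp point, in m); z points along the fingers, y is the direction in which the jaws open and shut (so a half turn about z gives the same grasp; the last joint's range is limited). The gripper opens to 93 mm and grips with 3 to 60 N. Pads are 15 mm wide; open, the fingers measure 128 mm over their backs; the gripper's body (75 mm by 188 mm) begins 65 mm behind the grasp point.
Start: joints at [1.037, 0.13, 1.488, -0, 1.523, -0.085], TCP at [0.26, 0.541, 0.219] pointing down, gripper open.
Joint ranges: [-2.96, 2.96], [-0.89, 2.26], [0.02, 2.5], [-1.34, 4.48], [0, 2.73], [-2.66, 2.66]. Speed limits (rad/s): [2.39, 2.39, 2.79, 3.14, 3.14, 3.14].

### API

Orientations are given as a rotation vector (axis times angle).
In Python, from plant import robot gives the robot as it stands.
- The arm moves only by the shell command python3 -m handwheel 'ROWS' [OPENING] [FORCE]. ROWS is text: rows parted by semicolons, each of 6 numbers parted by spaces: the shift along the world's x, y, z each as a share of 0.3 m, from -1 to 1, then the turn, a rotation vector about the world's x, y, z each as a share of 45 degrees, from -1 to 1. A call has 1 to 5 rows; each row is the pose to reach, as a shift and turn from the pose commanded when the call began; what a row does not reach only later rows make up. A row lasts 1/10 s, in which the tool goes at most 50 mm and 8.59 degrees, less where a joint would pass 70% of its speed; a pose out of reach is approached as far as the arm can. A call with a number of a shift or a turn outside -1 to 1 is refused whole. A call with a gripper value outside its range is refused whole. OPENING is the closure, from -1 (fully open) to 1 (shut), set as the call begins (- or left out, the last holds). The fingers move at their own pace and stop on an object; FORCE is the grip in N (left out, the last holds). Time passes only in rows, so rows that repeat a pose let the fingers close. It gives the time, the measured TCP pose, the force and the opening at its end, in the units of the state.
- robot.read_state(): the state, without advancing time (a new reading comes with each control period).
- robot.read_camera(name): name is "scene" or "top" or "wrist"; returns (picture, depth): 384x512x3 uint8, red, green, blue; 384x512 float32, m along the optical axis (not along the pixel's ray), 0 where there is no reading.
- robot.camera_model(name): a dict with "camera_matrix" (3x3 intrinsics, pixels), "pose" (4x4, takes a point from camera to world coordinates); the wrist camera has in their place "tool_from_camera" (4x4, takes a point from camera to tool coordinates, whose origin is the TCP and whose axes are the flange's). Camera axes: x right, y down, z forward; pixel columns grow to the right and rows downward; lengths in m; the calibration is good to about 2 mm. A picture is of the moment at which its call begins: read the wrist's pose just before it. camera_model takes no time and is no camera call.
- robot.close_job(): hands the job in, once; it reports no verdict.
Trained networks look in the newest picture that a camera, given by its name, has taken for a name from the list of things; names that differ only in an ending like _2 or _b are one class to them, and where a whole thing is asked for, a point or a joint stands for the part that bears it (a point fixed in the world has none). Each returns a list of dicts, best first, with "conf" (0 to 1); they miss things now and then, are a little off and sometimes report something else, mostly with a low value. They report only what shows in the picture. A call takes as long as a camera call.
- robot.look_for(camera, query): "rect" ([centre column, centre row, width, height] in pixels, round what is visible of it).
- robot.silhouettes(camera, query): "pixels" (384x512 bool, what is visible of it) and "rect" ([centre column, centre row, width, height] in pixels, round what is visible of it).
- robot.tip_of(camera, query): "at" ([row, column] in pixels: a listed point, or the origin of a listed thing).
The state is a dict: "t": time; "q": joint angles; "dq": joint speeds; "joint_torque": joint torques, N m; "tool_pos": TCP position; "orientation": TCP orientation; "force": force on the tool from outside, world axes, zero at the start; "wrist_torque": the same for the moment, N m; "opening": finger opening in m.
Only numpy, scipy, OpenCV 4.12 (cv2) and the standard library are available. Lean on these libraries where they do the work, as an engineer would, in place of code of your own. Each camera call takes 0.05 s, during which the arm holds its last target.

### The job

Push the test eye with the square foot along the table into the corner of the two low metal stops in front of the eye camera, until its foot sits square and snug against both stops; slide it, never lift or tip it. Then press the button beside the camera fully down and let it go. Leave the other things on the table where they are.

Things in the scene. Friction and masses are not known exactly. Their poses are not given: they have to be found in the camera images.
- test_eye: test eye to push: dark steel SQUARE foot 70 x 70 x 22 mm high, a post in its middle carrying a level black barrel (30 mm across, 56 mm long, along the foot's y, axis 48 mm up); 63 mm tall; nothing overhangs the foot; 0.3 to 0.65 kg, slides on the table. Origin: centre of the underside; x and y square to the foot's sides, z up
- dock: fixed corner of two bright steel stops 12 mm high, 10 mm thick. Origin: inner corner, at table height. Back stop: inner face x = 0 of this frame, runs 110 mm to -y; side stop: inner face y = 0, runs 110 mm to -x. The foot goes in the quarter x < 0, y < 0: seated, the test eye's origin is at (-35, -35, 0) mm, its axes parallel to the dock's (its y along the dock's y)
- lens (a point): middle of the lens of the white eye camera, at (-35, +98, +50) mm in the dock's frame; it looks to the dock's -y. Camera and black cradle, fixed to the dock, lie behind it: 110 mm wide, up to y = +290 mm, 106 mm high
- check_button_top (a point): middle of the top face of the round grey push button (30 mm across) on its black housing, at (-150, +140) mm in the dock's frame; pressed straight down
- check_button (a joint): travel of the button in m: 0 released, 0.006 fully down; springs back, about 5 N at full travel
- round_eye: the other test eye: same post and barrel but on a ROUND dark steel foot 68 mm across; 63 mm tall; origin under its centre. Stays put
- drops: small white eye-drop bottle, 28 mm across, 60 mm tall; origin under its centre. Stays put
- lens_box: grey lens box 60 x 60 x 26 mm high; origin under its centre. Stays put
- sanitiser: clear sanitiser bottle, 60 mm across, 150 mm tall; origin under its centre. Stays put
- beaker: white cup, 72 mm across, 95 mm tall; origin under its centre. Stays put
- swab_jar: glass jar with a steel cap, 68 mm across, 85 mm tall; origin under its centre. Stays put

How it is judged:
By the outcome, as a careful person would: the job done as asked, in the order asked, and still so for the second after the job is handed in, with the robot touching nothing.
It also fails if it takes over 72 s, if anything falls off the work surface, if the arm or the gripper's body presses on something with over 40 N, if the wrist force passes 120 N, or if a joint passes its speed limit or range.

## Working session

There is one attempt and no reset: what is moved stays moved. The work goes in short steps, Python scripts to look and compute and a shell command to move; the robot and the scene stay as the last step left them, time stands still between calls to the robot, and variables do not carry over. Pictures are saved under pics/ and viewed, and the job is handed in when it is done.

```bash
ls; mkdir -p pics; python3 - <<'E'
from plant import robot
import cv2,numpy as np
print(robot.read_state(), robot.grasp_offset)
for n in ("scene","top","wrist"):
    p,d=robot.read_camera(n); cv2.imwrite(f"pics/{n}0.png",p[:,:,::-1]); np.save(f"pics/{n}0.npy",d)
    m=robot.camera_model(n); print(n,{k:np.round(np.array(v),4).tolist() if not isinstance(v,str) else v for k,v in m.items()})
for q in ("test_eye","dock","lens","check_button_top","round_eye","drops","lens_box","sanitiser","beaker","swab_jar"):
  for c in ("top","scene"):
    print(c,q,[(np.round(r["at"],1).tolist(),round(r["conf"],2)) for r in robot.tip_of(c,q)][:3])
E
```

```text
pics
{'t': 0.0, 'q': array([ 1.03660594e+00,  1.31136954e-01,  1.48924656e+00, -1.99202806e-05,
        1.52299811e+00, -8.54220232e-02]), 'dq': array([ 3.17663603e-04,  8.97488225e-04,  7.98961578e-05,  9.96422295e-04,
       -1.68269247e-03, -7.21036165e-04]), 'joint_torque': array([ 8.04909741e-04, -5.59826267e+01, -4.91782129e+01,  7.71603291e-02,
        3.47996922e-02, -2.06187765e-04]), 'tool_pos': array([0.26002874, 0.54011066, 0.21761987]), 'orientation': array([-6.98904412e-01, -3.06232301e+00,  2.68540956e-03]), 'force': array([-0.04338194,  1.27024394,  0.41191865]), 'wrist_torque': array([ 0.00107959, -0.01538826,  0.00471665]), 'opening': 0.09299900562165674} 0.0188
scene {'camera_matrix': [[493.5917, 0.0, 249.8028], [0.0, 493.5917, 191.1714], [0.0, 0.0, 1.0]], 'pose': [[0.7939, 0.429, -0.4309, 1.2363], [0.6079, -0.5729, 0.5498, -0.8649], [-0.011, -0.6984, -0.7156, 1.1641], [0.0, 0.0, 0.0, 1.0]]}
top {'camera_matrix': [[422.3369, 0.0, 259.1309], [0.0, 422.3369, 190.7743], [0.0, 0.0, 1.0]], 'pose': [[0.0173, -0.9816, 0.1902, 0.3252], [-0.9998, -0.0157, 0.01, -0.0451], [-
[... 510 characters left out ...]
 176.1], 0.71)]
scene lens [([157.3, 293.8], 0.73)]
top check_button_top [([217.1, 166.8], 0.48)]
scene check_button_top [([148.3, 267.3], 0.37)]
top round_eye [([238.6, 375.8], 0.64)]
scene round_eye [([256.2, 136.4], 0.62)]
top drops [([143.2, 314.3], 0.48)]
scene drops [([259.9, 256.6], 0.55), ([311.2, 165.2], 0.16)]
top lens_box [([147.9, 346.5], 0.8)]
scene lens_box [([282.3, 223.9], 0.77)]
top sanitiser [([167.6, 402.7], 0.63)]
scene sanitiser [([314.5, 162.4], 0.74)]
top beaker [([207.5, 401.0], 0.98), ([176.7, 179.1], 0.51)]
scene beaker [([293.8, 134.9], 0.76)]
top swab_jar [([242.5, 99.2], 0.78), ([204.8, 402.4], 0.7)]
scene swab_jar [([113.8, 286.4], 0.91), ([189.3, 294.2], 0.73)]
```

View pics/top0.png

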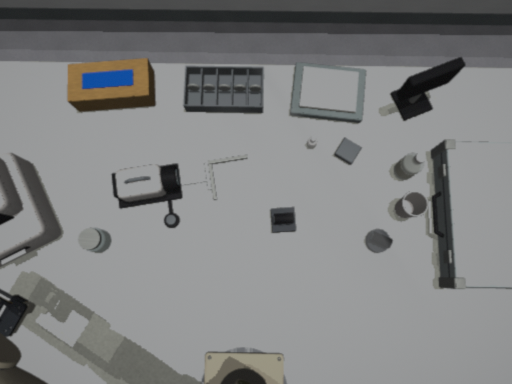

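View pics/scene0.png

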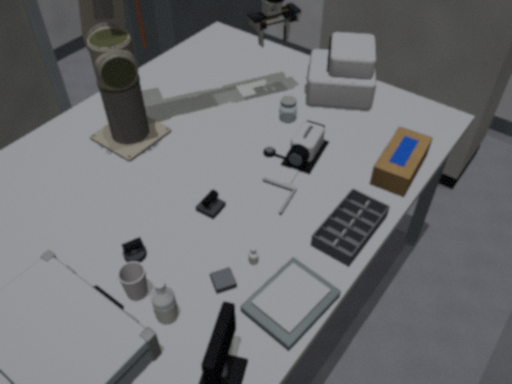

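```bash
cat > h.py <<'E'
import numpy as np,cv2
from plant import robot
def atz(cam,row,col,z):
    m=robot.camera_model(cam);K=np.array(m["camera_matrix"]);T=np.array(m["pose"])
    r=T[:3,:3]@np.linalg.solve(K,[col,row,1]);o=T[:3,3]
    return o+r*(z-o[2])/r[2]
def cloud(cam,d):
    m=robot.camera_model(cam);K=np.array(m["camera_matrix"]);T=np.array(m["pose"])
    v,u=np.mgrid[:d.shape[0],:d.shape[1]]
    P=np.stack([(u-K[0,2])/K[0,0]*d,(v-K[1,2])/K[1,1]*d,d],-1)
    return P@T[:3,:3].T+T[:3,3]
def proj(cam,P):
    m=robot.camera_model(cam);K=np.array(m["camera_matrix"]);T=np.array(m["pose"])
    p=(np.atleast_2d(P)-T[:3,3])@T[:3,:3]; p=p@K.T
    return p[:,:2]/p[:,2:]
E
python3 - <<'E'
import cv2
for n in("top","scene"):
    p=cv2.imread(f"pics/{n}0.png")
    c=p[130:270,140:310] if n=="top" else p[120:250,180:340]
    cv2.imwrite(f"pics/{n}0c.png",cv2.resize(c,None,fx=4.2,fy=4.2,interpolation=cv2.INTER_CUBIC))
from h import *
for q,top,sc,z in [("eye",(219.6,284.3),(210.5,212.1),0),("dock",(169.9,208.3),(189.6,295),0),("lens",(178.2,176.1),(157.3,293.8),.05),("btn",(217.1,166.8),(148.3,267.3),.04),("round",(238.6,375.8),(256.2,136.4),0),("drops",(143.2,314.3),(259.9,256.6),0),("box",(147.9,346.5),(282.3,223.9),0),("san",(167.6,402.7),(314.5,162.4),0),("beak",(207.5,401),(293.8,134.9),0),("swab",(242.5,99.2),(113.8,286.4),0)]:
    print(q,atz("top",*top,z).round(3),atz("scene",*sc,z).round(3))
E
```

```text
eye [ 0.48  -0.108  0.   ] [ 0.492 -0.111  0.   ]
dock [0.628 0.122 0.   ] [0.65  0.125 0.   ]
lens [0.589 0.208 0.05 ] [0.587 0.207 0.05 ]
btn [0.477 0.231 0.04 ] [0.482 0.2   0.04 ]
round [ 0.429 -0.376  0.   ] [ 0.431 -0.381  0.   ]
drops [ 0.717 -0.199  0.   ] [ 0.721 -0.18   0.   ]
box [ 0.703 -0.297  0.   ] [ 0.694 -0.297  0.   ]
san [ 0.644 -0.465  0.   ] [ 0.628 -0.473  0.   ]
beak [ 0.522 -0.454  0.   ] [ 0.522 -0.473  0.   ]
swab [0.404 0.434 0.   ] [0.394 0.448 0.   ]
```

View crops.

View pics/top0c.png

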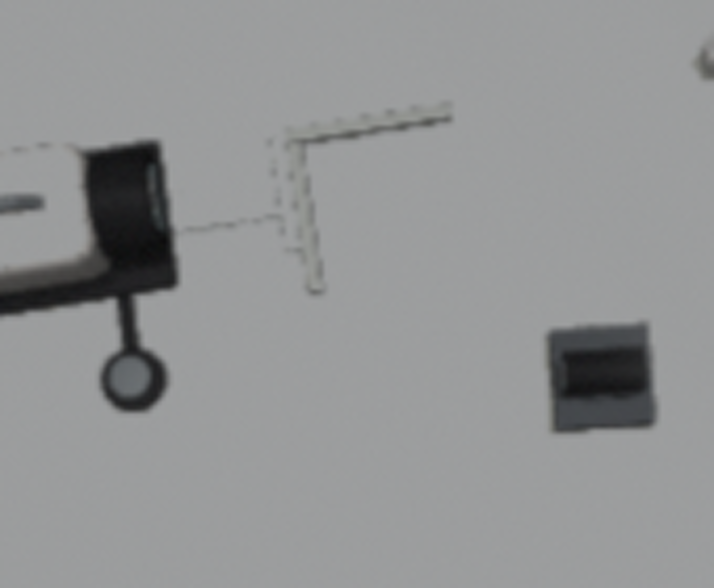

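View pics/scene0c.png

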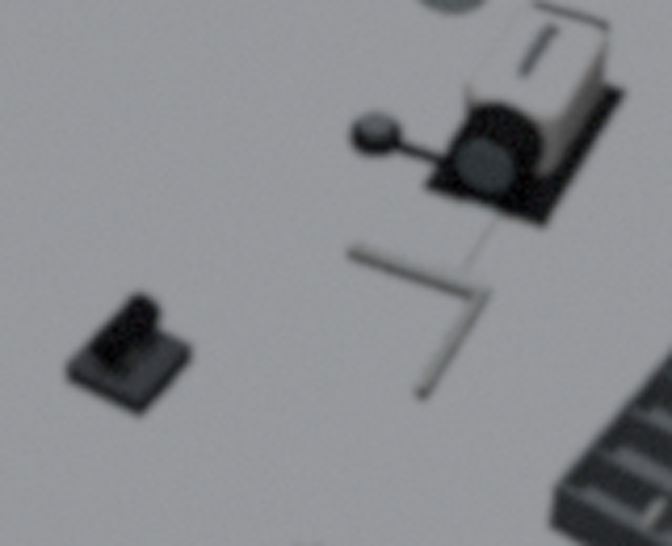

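```bash
python3 - <<'E'
from h import *
import cv2
d=np.load("pics/top0.npy");P=cloud("top",d)
ok=(d>0)
# eye foot top face
x,y,z=P[...,0],P[...,1],P[...,2]
r=ok&(abs(x-.485)<.07)&(abs(y+.109)<.07)
tab=r&(z<.008);print("table z",np.median(z[tab]), tab.sum())
f=r&(z>.012);print("foot pts",f.sum(),np.sort(z[f])[::20].round(3))
uv=np.argwhere(f)
rect=cv2.minAreaRect(P[f][:,:2].astype(np.float32)*1000);print("eye",rect)
fz=r&(z>.014)&(z<.03);print(fz.sum(),cv2.minAreaRect(P[fz][:,:2].astype(np.float32)*1000))
b=r&(z>.05);print("barrel",b.sum(),cv2.minAreaRect(P[b][:,:2].astype(np.float32)*1000))
# dock
r=ok&(x>.5)&(x<.70)&(y>.0)&(y<.16)&(z>.006)&(z<.03)
pts=P[r];print("dock",len(pts));print((pts[:,:3]*1000).round().astype(int)[::6].tolist())
r=ok&(x>.42)&(x<.56)&(y>.17)&(y<.29)&(z>.01)
pts=P[r];print("btn",len(pts));print((pts[:,:3]*1000).round().astype(int)[::4].tolist())
E
```

```text
table z -0.0012887466725783892 1647
foot pts 579 [0.012 0.017 0.018 0.018 0.019 0.019 0.02  0.02  0.021 0.021 0.021 0.021
 0.022 0.022 0.023 0.023 0.024 0.024 0.026 0.05  0.054 0.056 0.058 0.059
 0.06  0.06  0.061 0.062 0.063]
eye ((480.14276123046875, -104.18606567382812), (70.02649688720703, 70.31953430175781), 4.96562385559082)
367 ((480.14276123046875, -104.18606567382812), (70.02649688720703, 70.31953430175781), 4.96562385559082)
barrel 197 ((479.5728759765625, -104.09623718261719), (28.679492950439453, 56.652427673339844), 3.9312639236450195)
dock 291
[[673, 76, 6], [673, 9, 11], [671, 30, 7], [670, 12, 9], [667, 54, 7], [666, 36, 10], [667, 18, 9], [662, 78, 13], [663, 57, 10], [663, 39, 12], [662, 21, 15], [660, 81, 10], [659, 60, 14], [659, 42, 13], [656, 105, 12], [656, 87, 12], [657, 69, 7], [654, 118, 6], [653, 99, 12], [654, 81, 8], [650, 120, 10], [649, 102, 13], [647, 120, 8], [644, 117, 9], [637, 132, 9], [634, 113, 11], [629, 123, 7], [625, 116, 11], [618, 115, 12], [617, 119, 6], [611, 112, 15], [610, 112, 9], [607, 115, 8], [603, 112, 11], [601, 115, 9], [597, 112,
[... 1484 characters left out ...]
7, 282, 10], [537, 264, 11], [538, 225, 10], [534, 284, 10], [534, 245, 12], [531, 275, 11], [528, 287, 10], [524, 286, 13], [493, 229, 10], [493, 214, 11], [490, 228, 11], [486, 233, 15], [485, 219, 24], [487, 207, 12], [482, 225, 26], [483, 214, 23], [481, 242, 11], [480, 228, 21], [480, 217, 21], [481, 204, 12], [476, 231, 23], [477, 220, 20], [478, 210, 13], [474, 238, 16], [474, 225, 21], [474, 214, 20], [476, 201, 10], [471, 234, 21], [471, 222, 20], [471, 211, 19], [473, 201, 11], [468, 231, 21], [468, 219, 20], [469, 203, 12], [465, 227, 22], [465, 216, 20], [463, 241, 11], [462, 227, 22], [462, 216, 20], [460, 230, 11], [460, 214, 13], [457, 238, 13], [457, 220, 12], [454, 220, 12]]
```

```bash
python3 -m handwheel '.09 -.16 .1 0 0 -.15; .18 -.32 .1 0 0 -.3; .27 -.48 .1 0 0 -.45;.36 -.64 .1 0 0 -.6;.45 -.8 .1 0 0 -.6'; python3 -m handwheel '.09 -.16 0 0 0 -.15; .18 -.32 0 0 0 -.3; .27 -.48 0 0 0 -.45;.36 -.64 0 0 0 -.6;.45 -.8 0 0 0 -.6'; python3 -m handwheel '0 0 0 0 0 0;0 0 0 0 0 0;0 0 0 0 0 0'
cat >> h.py <<'E'
from scipy.spatial.transform import Rotation as R
def wshot(name):
    s=robot.read_state()
    p,d=robot.read_camera("wrist")
    m=robot.camera_model("wrist");T=np.eye(4);T[:3,:3]=R.from_rotvec(s["orientation"]).as_matrix();T[:3,3]=s["tool_pos"]
    T=T@np.array(m["tool_from_camera"]);K=np.array(m["camera_matrix"])
    cv2.imwrite(f"pics/{name}.png",p[:,:,::-1]);np.savez(f"pics/{name}.npz",d=d,T=T,K=K)
    return p,d,T,K,s
def wcloud(d,T,K):
    v,u=np.mgrid[:d.shape[0],:d.shape[1]]
    P=np.stack([(u-K[0,2])/K[0,0]*d,(v-K[1,2])/K[1,1]*d,d],-1)
    return P@T[:3,:3].T+T[:3,3]
E
python3 - <<'E'
from h import *
p,d,T,K,s=wshot("w1");print(s["t"],s["tool_pos"],s["orientation"],s["force"],T.round(3))
E
```

```text
t: 1.65
tool_pos: [0.3804, 0.3266, 0.249]
orientation: [1.4, 2.812, 0.001]
force: [-0.0, 0.5, -0.2]
opening: 0.0928
t: 2.15
tool_pos: [0.5031, 0.1084, 0.2489]
orientation: [2.018, 2.407, 0.001]
force: [0.3, 0.1, 0.8]
opening: 0.0933
t: 2.45
tool_pos: [0.502, 0.1111, 0.2485]
orientation: [-2.012, -2.412, -0.0]
force: [-0.3, 0.7, 0.6]
opening: 0.0926
2.45 [0.501998   0.11106057 0.24854628] [-2.01233938e+00 -2.41185090e+00 -2.23110510e-04] [-0.29602273  0.67897783  0.62230669] [[ 0.984  0.172  0.052  0.489]
 [ 0.179 -0.943 -0.281  0.19 ]
 [ 0.001  0.286 -0.958  0.414]
 [ 0.     0.     0.     1.   ]]
```

View pics/w1.png

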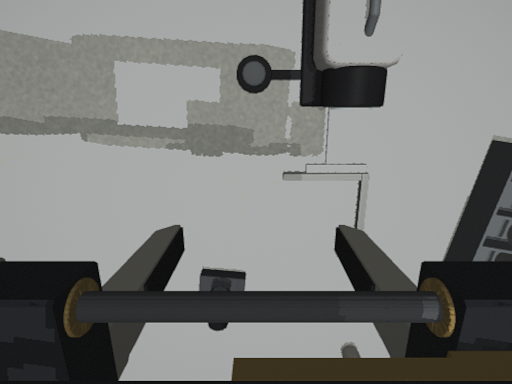

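```bash
cat > fit.py <<'E'
from h import *
from scipy.optimize import minimize
def fitdock(P,ok,x0):
    x,y,z=P[...,0],P[...,1],P[...,2]
    c=R.from_euler('z',x0[2]).as_matrix()[:2,:2]
    q=(P[...,:2]-x0[:2])@c
    m=ok&(z>.006)&(z<.018)&(q[...,0]>-.125)&(q[...,0]<.025)&(q[...,1]>-.125)&(q[...,1]<.025)&((q[...,0]>-.02)|(q[...,1]>-.02))
    pts=P[m][:,:2]
    def sd(p,cx,cy,hx,hy):
        dx=abs(p[:,0]-cx)-hx;dy=abs(p[:,1]-cy)-hy
        return np.hypot(np.maximum(dx,0),np.maximum(dy,0))
    def cost(v):
        r=R.from_euler('z',v[2]).as_matrix()[:2,:2];q=(pts-v[:2])@r
        b=np.minimum(np.hypot(np.where(q[:,0]>-9,q[:,0]-.005,0),np.maximum(0,abs(q[:,1]+.05)-.06)),np.hypot(q[:,1]-.005,np.maximum(0,abs(q[:,0]+.05)-.06)))
        return np.minimum(b,.012).__pow__(2).mean()*1e6
    best=min((minimize(cost,np.array(x0)+np.array([a,b,0]),method="Nelder-Mead",options=dict(xatol=1e-5,fatol=1e-4,maxiter=2000)) for a in(-.005,0,.005) for b in(-.005,0,.005)),key=lambda r:r.fun)
    return best.x,best.fun,len(pts),pts
E
python3 - <<'E'
from fit import *
d=np.load("pics/top0.npy");v,f,n,_=fitdock(cloud("top",d),d>0,[.645,.113,.155]);print("top",v,np.degrees(v[2]),f,n)
W=np.load("pics/w1.npz");P=wcloud(W["d"],W["T"],W["K"])
print("table z",np.median(P[200:240,200:320,2]))
v,f,n,pts=fitdock(P,W["d"]>0,v);print("wrist",v,np.degrees(v[2]),f,n)
robot.read_camera("wrist")
for q in("lens","check_button_top","dock","test_eye"):
    for r in robot.tip_of("wrist",q)[:1]: print(q,r["at"],r["conf"])
c=R.from_euler('z',v[2]).as_matrix()[:2,:2]
print("pred btn",v[:2]+c@[-.15,.14],"lens",v[:2]+c@[-.035,.098],"goal",v[:2]+c@[-.035,-.035])
x,y,z=P[...,0],P[...,1],P[...,2]
b=v[:2]+c@[-.15,.14]
m=(W["d"]>0)&(np.hypot(x-b[0],y-b[1])<.035)&(z>.017);print("btn pts",m.sum(),P[m].mean(0),np.median(z[m]),(P[m].max(0)+P[m].min(0))/2)
rel=(P[...,:2]-np.array([.48,-.105]))
m=(W["d"]>0)&(abs(rel[...,0])<.05)&(abs(rel[...,1])<.05)&(z>.012)&(z<.03);print("foot",m.sum(),cv2.minAreaRect(P[m][:,:2].astype(np.float32)*1000))
def pw(p):
    q=(np.array(p)-W["T"][:3,3])@W["T"][:3,:3];q=q@W["K"].T;return q[:2]/q[2]
im=cv2.imread("pics/w1.png")
def ln(pts,col):
    cv2.polylines(im,[np.array([pw(np.append(v[:2]+c@np.array(a[:2]),a[2])) for a in pts]).round().astype(int)],True,col,1)
ln([(0,0,.012),(0,-.11,.012),(.01,-.11,.012),(.01,.01,.012),(-.11,.01,.012),(-.11,0,.012)],(0,0,255))
t=np.linspace(0,6.3,30);ln([(-.15+.015*np.cos(a),.14+.015*np.sin(a),.022) for a in t],(0,255,0))
cv2.imwrite("pics/w1o.png",cv2.resize(im[30:290,180:440],None,fx=2.2,fy=2.2,interpolation=cv2.INTER_CUBIC))
E
```

```text
top [0.64585894 0.11368717 0.18467184] 10.58091721119482 19.882984284129016 284
table z -0.0007468701907313857
wrist [0.64635651 0.11538357 0.19615888] 11.239075866149262 16.64326924290779 1164
lens [111.1, 348.1] 0.81
check_button_top [74.9, 253.7] 0.91
dock [179.3, 357.8] 0.76
test_eye [288.4, 222.9] 0.7
pred btn [0.47194668 0.22346322] lens [0.5929272  0.20468256] goal [0.61884934 0.07423317]
btn pts 472 [0.47539897 0.22370659 0.02086472] 0.02091790285871195 [0.47544552 0.22375997 0.02046652]
foot 689 ((479.6287841796875, -79.56106567382812), (69.14958953857422, 26.739065170288086), 9.175152778625488)
```

View pics/w1o.png

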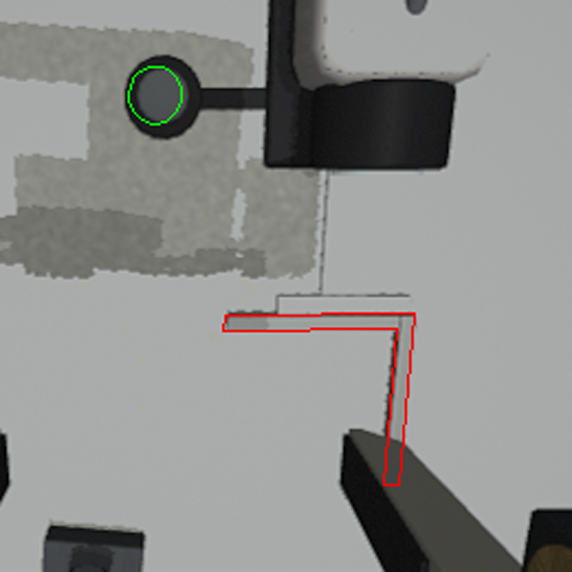

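```bash
python3 - <<'E'
from h import *
W=np.load("pics/w1.npz");T,K=W["T"],W["K"]
def at(a,z):
    u,v=a[0]/2.2+180,a[1]/2.2+30
    r=T[:3,:3]@np.linalg.solve(K,[u,v,1]);o=T[:3,3];return (o+r*(z-o[2])/r[2])[:2]
for n,a,b,z,o in [("guide",(327,172),(321,294),0,90),("hline",(278,295.5),(410,295),0,0),("side in",(225,330.5),(390,328.5),.012,0),("side out",(225,315),(412,313.5),.012,0),("back in",(394,335),(386,435),.012,90),("back in bottom",(393,335),(385,435),.0,90)]:
    A,B=at(a,z),at(b,z);d=(B-A) if o==0 else A-B
    print(n,A.round(4),B.round(4),np.degrees(np.arctan2(d[1],d[0]))-o)
im=cv2.imread("pics/w1.png");cv2.imwrite("pics/w1z.png",cv2.resize(im[150:240,270:380],None,fx=6,fy=6,interpolation=cv2.INTER_CUBIC))
E
```

```text
guide [0.5824 0.2006] [0.5972 0.1262] 11.256812745807835
hline [0.5701 0.1203] [0.6539 0.1359] 10.543039660932878
side in [0.5396 0.0941] [0.6427 0.1142] 11.037387969198344
side out [0.5375 0.1041] [0.6537 0.1262] 10.792480486482015
back in [0.6464 0.1106] [0.6601 0.0427] 11.43574597996566
back in bottom [0.6504 0.1081] [0.6645 0.0382] 11.410602053390889
```

View pics/w1z.png

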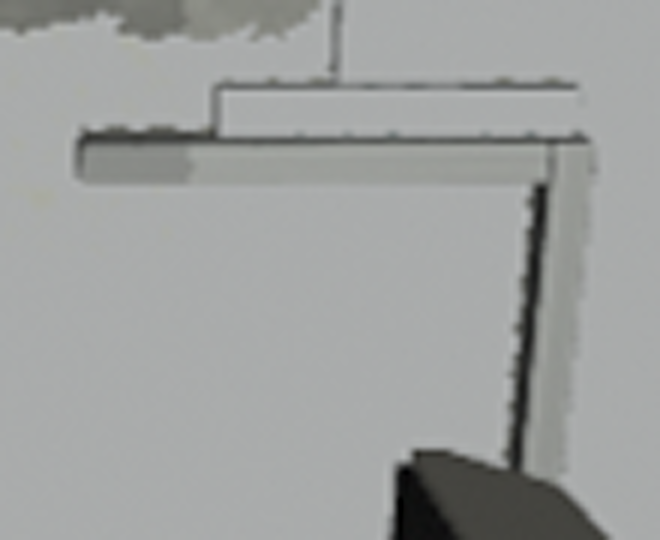

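```bash
python3 -m handwheel '0 -.16 0 0 0 .018;-.01 -.32 0 0 0 .018;-.02 -.48 0 0 0 .018;-.03 -.64 0 0 0 .018; -.033 -.8 0 0 0 .018' .5; python3 -m handwheel '0 -.1 -.1 0 0 0; 0 -.113 -.25 0 0 0;0 -.113 -.4 0 0 0;0 -.113 -.5 0 0 0; 0 -.113 -.5 0 0 0'; 
python3 - <<'E'
from h import *
p,d,T,K,s=wshot("w2");print(s["t"],s["tool_pos"],s["orientation"],s["force"],s["opening"])
P=wcloud(d,T,K);x,y,z=P[...,0],P[...,1],P[...,2]
m=(d>0)&(abs(x-.48)<.06)&(abs(y+.104)<.05)&(z>.014)&(z<.028);print("foot",m.sum(),cv2.minAreaRect(P[m][:,:2].astype(np.float32)*1000))
E
```

```text
t: 3.25
tool_pos: [0.4921, -0.131, 0.2489]
orientation: [1.994, 2.426, 0.0]
force: [1.4, 0.8, -0.4]
opening: 0.0575
t: 3.75
tool_pos: [0.4887, -0.1616, 0.0933]
orientation: [-1.99, -2.419, 0.004]
force: [-0.8, -0.0, -0.1]
opening: 0.024
3.75 [ 0.48870023 -0.16164676  0.09334084] [-1.98999224 -2.41919368  0.0039264 ] [-0.83255465 -0.02549672 -0.13404998] 0.024024274190767612
foot 4299 ((481.6200866699219, -103.7562255859375), (70.27229309082031, 69.97563171386719), 4.903072357177734)
```

View pics/w2.png

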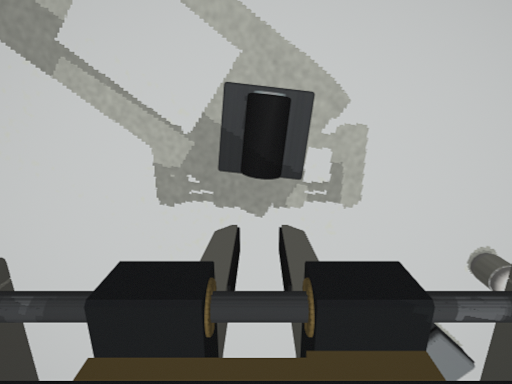

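```bash
python3 -m handwheel '0 0 -.1 0 0 0;0 0 -.2 0 0 0;0 0 -.25 0 0 0;0 0 -.25 0 0 0;0 0 -.25 0 0 0'; python3 -c "
from h import *;s=robot.read_state();print(s['tool_pos'],s['orientation'],s['force'])"
```

```text
t: 4.3
tool_pos: [0.4937, -0.1639, 0.0254]
orientation: [1.995, 2.425, 0.001]
force: [-0.4, -0.9, 0.3]
opening: 0.0235
[ 0.49367897 -0.16392948  0.02542838] [1.99470684e+00 2.42466260e+00 8.45755469e-04] [-0.38120389 -0.86007146  0.32704214]
```

```bash
python3 -m handwheel '0 0 -.02 0 0 0;0 0 -.04 0 0 0;0 0 -.05 0 0 0;0 0 -.05 0 0 0'; python3 -m handwheel '-.0064 .0327 0 0 0 0;-.0096 .049 0 0 0 0;-.0128 .0654 0 0 0 0;-.016 .0818 0 0 0 0;-.0192 .098 0 0 0 0';python3 -m handwheel '-.0064 .0327 0 0 0 0;-.0128 .0654 0 0 0 0;-.0192 .098 0 0 0 0;-.0256 .1308 0 0 0 0;-.032 .1635 0 0 0 0'
cat >> fit.py <<'E'
C=np.array([.647,.115]);YD=np.radians(11.1);RD=R.from_euler('z',YD).as_matrix()[:2,:2]
def td(p): return (np.array(p)[:2]-C)@RD
def foot(name,near=None):
    p,d,T,K,s=wshot(name);P=wcloud(d,T,K);q=(P[...,:2]-C)@RD;z=P[...,2]
    m=(d>0)&(z>.015)&(z<.028)
    if near is not None: m&=(np.hypot(*(np.moveaxis(q,-1,0)-np.array(near)[:,None,None]))<.052)
    fr=s["force"].copy();fr[:2]=fr[:2]@RD
    print("t",s["t"],"tool dock",td(s["tool_pos"]).round(4),"z",s["tool_pos"][2].round(4),"F dock",fr.round(1),"tool yaw",round(np.degrees(2*np.arctan2(s["orientation"][1],s["orientation"][0]))%360-11.1,2))
    rc=cv2.minAreaRect((q[m]*1000).astype(np.float32));print("foot dock",m.sum(),rc)
    return s
E
python3 -c "
from fit import *
foot('w3',(-.205,-.13))"
```

```text
t: 4.7
tool_pos: [0.4921, -0.1634, 0.0081]
orientation: [-1.996, -2.425, 0.0]
force: [-1.0, -0.2, -0.5]
opening: 0.0232
t: 5.2
tool_pos: [0.4868, -0.134, 0.0088]
orientation: [1.996, 2.426, -0.0]
force: [1.3, -3.7, 0.2]
opening: 0.0229
t: 5.7
tool_pos: [0.4771, -0.0844, 0.0088]
orientation: [1.996, 2.426, 0.0]
force: [0.2, -4.1, 1.8]
opening: 0.0236
t 5.7 tool dock [-0.2051 -0.163 ] z 0.0088 F dock [-0.6 -4.1  1.8] tool yaw 90.01
foot dock 8886 ((-207.71739196777344, -127.16302490234375), (87.13055419921875, 70.48192596435547), 89.974609375)
```

View pics/w3.png

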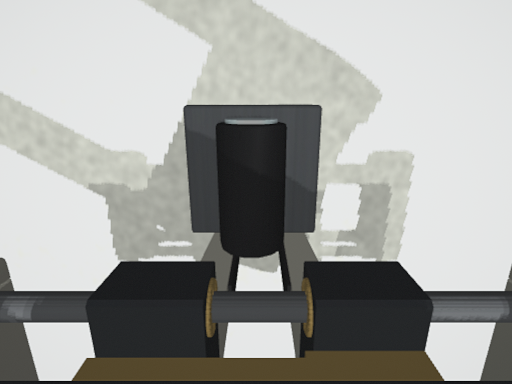

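```bash
python3 -m handwheel '-.0083 .0425 0 0 0 0;-.0166 .085 0 0 0 0;-.025 .1275 0 0 0 0;-.0333 .17 0 0 0 0;-.0416 .2125 0 0 0 0';python3 -m handwheel '-.004 .02 0 0 0 0;-.0064 .0327 0 0 0 0;-.007 .036 0 0 0 0;-.007 .036 0 0 0 0'
python3 -c "
from fit import *
foot('w4',(-.205,-.04))"
```

```text
t: 6.25
tool_pos: [0.4643, -0.0203, 0.0086]
orientation: [1.996, 2.426, -0.0]
force: [0.5, -4.3, 3.1]
opening: 0.0235
t: 6.65
tool_pos: [0.4623, -0.0103, 0.0084]
orientation: [-1.996, -2.425, -0.0]
force: [0.1, -0.9, 1.8]
opening: 0.0232
t 6.65 tool dock [-0.2054 -0.0874] z 0.0084 F dock [-0.  -0.9  1.8] tool yaw 90.0
foot dock 9240 ((-207.70443725585938, -49.27131271362305), (70.31116485595703, 82.68350219726562), 0.1664360612630844)
```

View pics/w4.png

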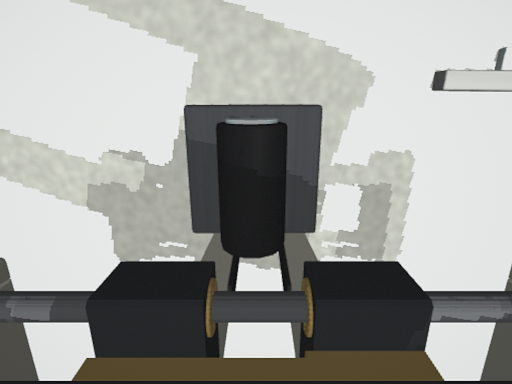

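```bash
python3 - <<'E'
from fit import *
W=np.load("pics/w4.npz");T,K,d=W["T"],W["K"],W["d"]
def at(u,v,z):
    r=T[:3,:3]@np.linalg.solve(K,[u,v,1]);o=T[:3,3];return td((o+r*(z-o[2])/r[2]))
for a in[(435,90.5,.012),(510,90.5,.012),(435,70.5,.012),(510,69.5,.012),(186,105,.022),(320,105,.022),(191,233,.022),(316,233,.022)]: print(a,at(*a).round(4))
im=cv2.imread("pics/w4.png");cv2.imwrite("pics/w4z.png",cv2.resize(im[60:120,400:512],None,fx=6,fy=6,interpolation=cv2.INTER_CUBIC))
E
```

```text
(435, 90.5, 0.012) [-0.1131 -0.0009]
(510, 90.5, 0.012) [-0.0742 -0.0008]
(435, 70.5, 0.012) [-0.1147  0.0088]
(510, 69.5, 0.012) [-0.0767  0.0093]
(186, 105, 0.022) [-0.2402 -0.008 ]
(320, 105, 0.022) [-0.1742 -0.008 ]
(191, 233, 0.022) [-0.2422 -0.0766]
(316, 233, 0.022) [-0.1724 -0.0766]
```

View pics/w4z.png

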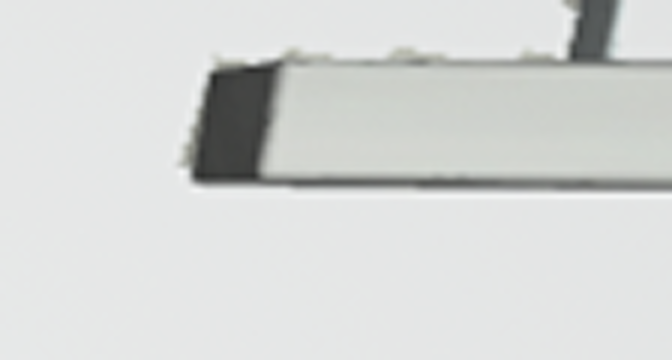

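```bash
python3 -m handwheel '-.0016 .008 0 0 0 0;-.0032 .0163 0 0 0 0;-.0032 .0163 0 0 0 0'; python3 -m handwheel '.006 -.03 0 0 0 0;.01 -.05 0 0 0 0; .01 -.05 .1 0 0 0;.01 -.05 .22 0 0 0;.01 -.05 .32 0 0 0'; python3 -m handwheel '-.06 .02 0 0 0 -.18;-.12 .05 0 0 0 -.36; -.18 .09 0 0 0 -.54;-.22 .13 0 0 0 -.72;-.24 .165 0 0 0 -.9'; python3 -m handwheel '0 0 0 0 0 -.18;0 0 0 0 0 -.36; 0 0 0 0 0 -.54;0 0 0 0 0 -.72;0 0 0 0 0 -.9';python3 -m handwheel '0 0 0 0 0 -.1;0 0 0 0 0 -.2; 0 0 0 0 0 -.2; 0 0 0 0 0 -.2'
python3 -c "
from fit import *
foot('w5',(-.205,-.04))"
```

```text
t: 7.0
tool_pos: [0.4612, -0.0054, 0.0083]
orientation: [-1.996, -2.425, 0.0]
force: [-0.0, -1.1, -0.9]
opening: 0.0233
t: 7.5
tool_pos: [0.4646, -0.0212, 0.106]
orientation: [-1.997, -2.425, -0.0]
force: [0.2, -0.5, 0.0]
opening: 0.0232
t: 8.0
tool_pos: [0.3917, 0.0289, 0.1045]
orientation: [-2.717, -1.576, 0.0]
force: [1.2, -0.3, 0.3]
opening: 0.0233
t: 8.5
tool_pos: [0.3926, 0.0285, 0.1046]
orientation: [-3.095, -0.538, 0.0]
force: [-0.5, 0.5, 0.4]
opening: 0.0236
t: 8.9
tool_pos: [0.3926, 0.0285, 0.1046]
orientation: [-3.126, -0.307, 0.0]
force: [0.3, 0.4, -0.1]
opening: 0.0236
t 8.9 tool dock [-0.2663 -0.0359] z 0.1046 F dock [ 0.4  0.4 -0.1] tool yaw 0.11
foot dock 3857 ((-207.427001953125, -37.32902908325195), (68.69755554199219, 70.1130142211914), 0.05865024775266647)
```

View pics/w5.png

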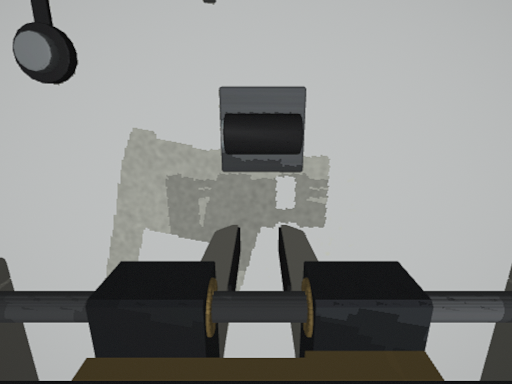

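```bash
python3 -m handwheel '.003 -.016 -.1 0 0 0;.003 -.016 -.2 0 0 0;.003 -.016 -.28 0 0 0;.003 -.016 -.32 0 0 0;.003 -.016 -.32 0 0 0'; python3 -m handwheel '.0327 .0064 0 0 0 0;.06 .0118 0 0 0 0;.09 .0176 0 0 0 0;.13 .0255 0 0 0 0;.17 .0333 0 0 0 0'; python3 -m handwheel '.0425 .0083 0 0 0 0;.085 .0166 0 0 0 0;.1275 .025 0 0 0 0;.17 .0333 0 0 0 0;.2125 .0416 0 0 0 0'; python3 -m handwheel '.0425 .0083 0 0 0 0;.085 .0166 0 0 0 0;.1275 .025 0 0 0 0;.15 .0294 0 0 0 0;.16 .0314 0 0 0 0'
python3 -c "
from fit import *
foot('w6',(-.06,-.035))"
```

```text
t: 9.45
tool_pos: [0.3918, 0.0241, 0.007]
orientation: [-3.126, -0.305, 0.006]
force: [0.3, -0.6, 0.5]
opening: 0.0232
t: 9.95
tool_pos: [0.445, 0.034, 0.0094]
orientation: [3.127, 0.305, -0.001]
force: [-7.0, -1.6, 6.4]
opening: 0.0233
t: 10.45
tool_pos: [0.5087, 0.0465, 0.0094]
orientation: [3.127, 0.305, -0.002]
force: [-8.4, -2.3, 6.4]
opening: 0.0233
t: 10.95
tool_pos: [0.5567, 0.0559, 0.0093]
orientation: [3.127, 0.304, -0.001]
force: [-7.4, -1.6, 6.4]
opening: 0.0234
t 10.95 tool dock [-0.1    -0.0406] z 0.0093 F dock [-7.5 -0.1  6.4] tool yaw 0.02
foot dock 8529 ((-63.360923767089844, -37.330421447753906), (86.64177703857422, 70.09172821044922), 0.03624194115400314)
```

View pics/w6.png

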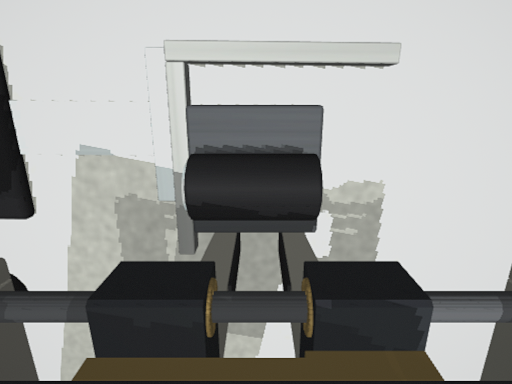

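```bash
python3 -m handwheel '.02 .004 0 0 0 0;.04 .0078 0 0 0 0;.05 .0098 0 0 0 0;.055 .0108 0 0 0 0;.055 .0108 0 0 0 0'
python3 -c "
from fit import *
foot('w7',(-.045,-.035))
im=cv2.imread('pics/w7.png');cv2.imwrite('pics/w7z.png',cv2.resize(im[20:270,140:420],None,fx=2.3,fy=2.3,interpolation=cv2.INTER_CUBIC))"
```

```text
t: 11.5
tool_pos: [0.5726, 0.0591, 0.0088]
orientation: [3.127, 0.304, -0.001]
force: [-5.0, -1.9, 2.9]
opening: 0.0231
t 11.5 tool dock [-0.0838 -0.0405] z 0.0088 F dock [-5.3 -0.9  2.9] tool yaw 0.01
foot dock 8528 ((-47.248775482177734, -37.30021286010742), (86.78784942626953, 70.2044677734375), 0.0193697027862072)
```

View pics/w7z.png

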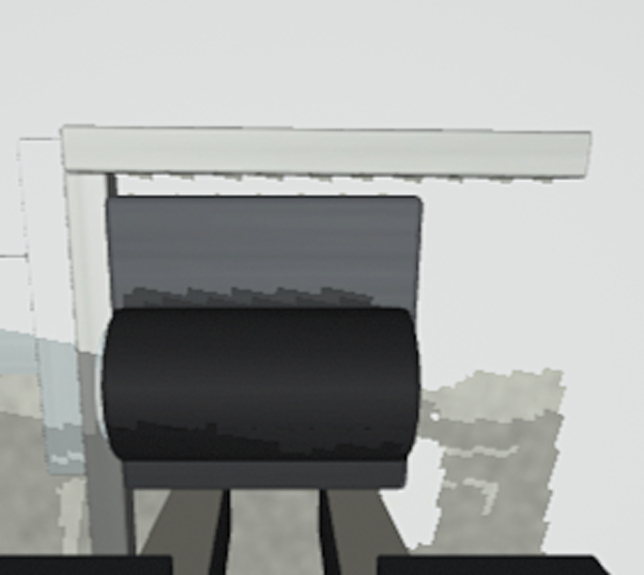

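```bash
python3 -m handwheel '.004 .0008 0 0 0 -.011;.008 .0016 0 0 0 -.011;.01 .002 0 0 0 -.011;.01 .002 0 0 0 -.011'; python3 -m handwheel '.0033 .0006 0 0 0 0;.0033 .0006 0 0 0 0';python3 -m handwheel '.0033 .0006 0 0 0 0;.0033 .0006 0 0 0 0'
python3 -c "
from fit import *
foot('w8',(-.04,-.035))
im=cv2.imread('pics/w8.png');cv2.imwrite('pics/w8z.png',cv2.resize(im[20:270,140:420],None,fx=2.3,fy=2.3,interpolation=cv2.INTER_CUBIC))"
```

```text
t: 11.95
tool_pos: [0.5753, 0.0598, 0.0088]
orientation: [-3.128, -0.291, 0.001]
force: [-7.1, -0.6, 4.5]
opening: 0.0229
t: 12.15
tool_pos: [0.5763, 0.0599, 0.0088]
orientation: [-3.128, -0.29, 0.001]
force: [-5.6, -0.9, 4.2]
opening: 0.0232
t: 12.35
tool_pos: [0.577, 0.06, 0.0087]
orientation: [-3.128, -0.29, 0.002]
force: [-7.9, -0.6, 5.9]
opening: 0.0233
t 12.35 tool dock [-0.0793 -0.0404] z 0.0087 F dock [-7.9  0.9  5.9] tool yaw -0.49
foot dock 8554 ((-42.70035934448242, -37.51029968261719), (70.25629425048828, 86.7479476928711), 89.51669311523438)
```

View pics/w8z.png

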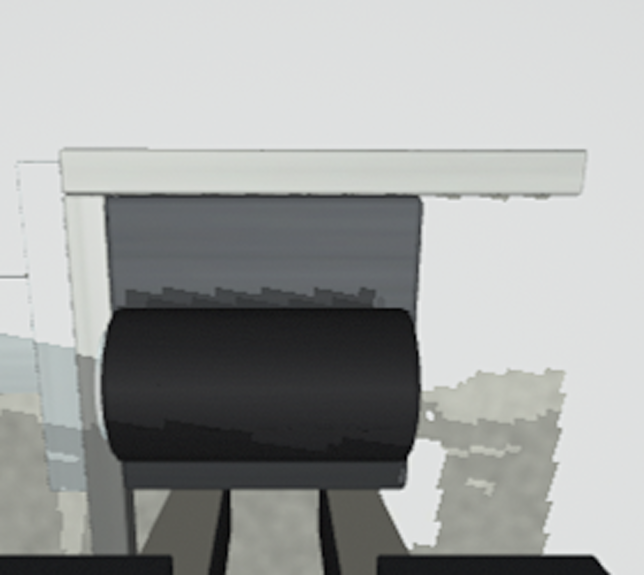

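```bash
for i in 1 2; do :; done; python3 -m handwheel '.0033 .0006 0 0 0 0;.0033 .0006 0 0 0 0';python3 -m handwheel '.0033 .0006 0 0 0 0;.0033 .0006 0 0 0 0'
```

```text
t: 12.6
tool_pos: [0.577, 0.06, 0.0088]
orientation: [3.128, 0.29, -0.006]
force: [-12.5, -2.5, 10.6]
opening: 0.0231
t: 12.8
tool_pos: [0.577, 0.06, 0.0087]
orientation: [3.128, 0.29, -0.009]
force: [-17.1, -3.6, 15.9]
opening: 0.0233
```

```bash
python3 -m handwheel '-.04 -.0075 0 0 0 0;-.082 -.0155 0 0 0 0;-.082 -.0155 .1 0 0 0;-.082 -.0155 .22 0 0 0;-.082 -.0155 .32 0 0 0'; python3 -m handwheel '.03 -.03 0 0 0 .18;.08 -.06 0 0 0 .36; .13 -.1 0 0 0 .54;.19 -.14 0 0 0 .72;.248 -.17 0 0 0 .9'; python3 -m handwheel '0 0 0 0 0 .18;0 0 0 0 0 .36; 0 0 0 0 0 .54;0 0 0 0 0 .72;0 0 0 0 0 .9';python3 -m handwheel '0 0 0 0 0 .1;0 0 0 0 0 .2; 0 0 0 0 0 .2; 0 0 0 0 0 .2'
python3 -c "
from fit import *
foot('w9',(-.037,-.037))"
```

```text
t: 13.3
tool_pos: [0.5558, 0.0559, 0.1066]
orientation: [-3.128, -0.29, -0.004]
force: [0.5, -0.2, 0.7]
opening: 0.0234
t: 13.8
tool_pos: [0.6309, 0.0041, 0.1051]
orientation: [2.83, 1.363, 0.003]
force: [0.4, -0.9, -0.1]
opening: 0.0231
t: 14.3
tool_pos: [0.6302, 0.0049, 0.1049]
orientation: [2.183, 2.258, 0.002]
force: [-0.6, -1.2, 0.5]
opening: 0.0231
t: 14.7
tool_pos: [0.6298, 0.0048, 0.1048]
orientation: [2.009, 2.414, 0.001]
force: [-0.4, -0.7, -0.2]
opening: 0.0231
t 14.7 tool dock [-0.0381 -0.1048] z 0.1048 F dock [-0.5 -0.6 -0.2] tool yaw 89.37
foot dock 4014 ((-34.4707145690918, -37.80760192871094), (69.12701416015625, 70.13523864746094), 89.42582702636719)
```

View pics/w9.png

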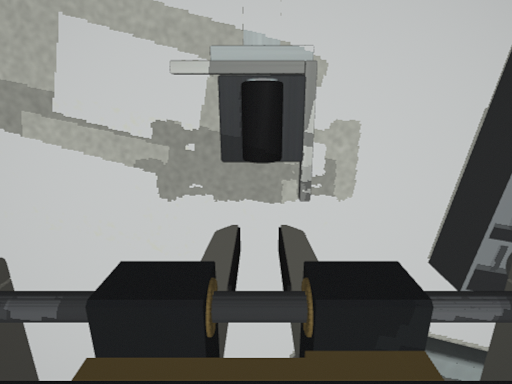

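```bash
python3 -m handwheel '0 0 -.1 0 0 0;0 0 -.2 0 0 0;0 0 -.28 0 0 0;0 0 -.32 0 0 0;0 0 -.32 0 0 0'; python3 -m handwheel '-.0061 .0328 0 0 0 0;-.01 .054 0 0 0 0;-.0122 .0656 0 0 0 0;-.0122 .0656 0 0 0 0'; python3 -m handwheel '-.0009 .005 0 0 0 0;-.0018 .01 0 0 0 0;-.0018 .01 0 0 0 0'
python3 -c "
from fit import *
foot('w10',(-.037,-.04))
im=cv2.imread('pics/w10.png');cv2.imwrite('pics/w10z.png',cv2.resize(im[20:270,140:420],None,fx=2.3,fy=2.3,interpolation=cv2.INTER_CUBIC))"
```

```text
t: 15.25
tool_pos: [0.6278, 0.0049, 0.0064]
orientation: [-2.006, -2.414, 0.003]
force: [0.2, 0.3, 0.3]
opening: 0.0231
t: 15.65
tool_pos: [0.6265, 0.0254, 0.0098]
orientation: [2.005, 2.417, 0.002]
force: [0.0, -0.3, -0.0]
opening: 0.0232
t: 15.95
tool_pos: [0.6257, 0.027, 0.009]
orientation: [2.006, 2.416, 0.0]
force: [0.2, -2.4, 2.7]
opening: 0.023
t 15.95 tool dock [-0.0379 -0.0822] z 0.009 F dock [-0.2 -2.4  2.7] tool yaw 89.49
foot dock 9227 ((-34.32045364379883, -46.5132942199707), (87.26864624023438, 70.33274841308594), 89.44185638427734)
```

View pics/w10z.png

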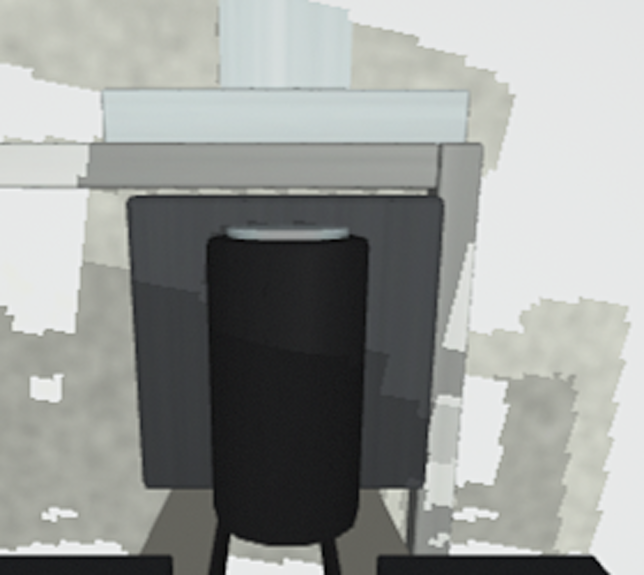

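Contact made, about 2 mm gap to the side stop remains, parallel. Creep on.

```bash
for x in 1; do :; done; python3 -m handwheel '-.0006 .0033 0 0 0 0;-.0006 .0033 0 0 0 0'; python3 -m handwheel '-.0006 .0033 0 0 0 0;-.0006 .0033 0 0 0 0'; python3 -m handwheel '-.0006 .0033 0 0 0 0;-.0006 .0033 0 0 0 0'; python3 -m handwheel '-.0006 .0033 0 0 0 0;-.0006 .0033 0 0 0 0'
```

```text
t: 16.2
tool_pos: [0.6255, 0.0277, 0.009]
orientation: [2.006, 2.416, -0.0]
force: [0.9, -5.0, 3.6]
opening: 0.023
t: 16.4
tool_pos: [0.6254, 0.0284, 0.009]
orientation: [2.006, 2.415, -0.001]
force: [0.3, -6.3, 3.5]
opening: 0.0231
t: 16.6
tool_pos: [0.6254, 0.0284, 0.009]
orientation: [2.006, 2.414, -0.002]
force: [1.5, -10.3, 1.5]
opening: 0.0233
t: 16.8
tool_pos: [0.6253, 0.0284, 0.009]
orientation: [2.006, 2.413, -0.003]
force: [1.6, -15.0, 1.6]
opening: 0.0233
```

```bash
python3 -m handwheel '.006 -.033 0 0 0 0;.01 -.06 0 0 0 0;.01 -.06 .1 0 0 0;.01 -.06 .22 0 0 0;.01 -.06 .32 0 0 0'; python3 -m handwheel '0 0 0 0 0 0;0 0 0 0 0 0'
python3 -c "
from fit import *
foot('w11',(-.037,-.037))
im=cv2.imread('pics/w11.png');cv2.imwrite('pics/w11z.png',cv2.resize(im[30:220,150:350],None,fx=3.1,fy=3.1,interpolation=cv2.INTER_CUBIC))"
```

```text
t: 17.3
tool_pos: [0.6273, 0.0135, 0.1056]
orientation: [-2.006, -2.416, -0.001]
force: [0.3, -0.3, 0.9]
opening: 0.0232
t: 17.5
tool_pos: [0.6281, 0.0135, 0.1053]
orientation: [2.006, 2.416, 0.002]
force: [-0.0, 0.1, -0.8]
opening: 0.0234
t 17.5 tool dock [-0.0381 -0.0959] z 0.1053 F dock [ 0.   0.1 -0.8] tool yaw 89.5
foot dock 3942 ((-34.341793060302734, -36.80192947387695), (69.91891479492188, 70.16065979003906), 89.53162384033203)
```

View pics/w11z.png

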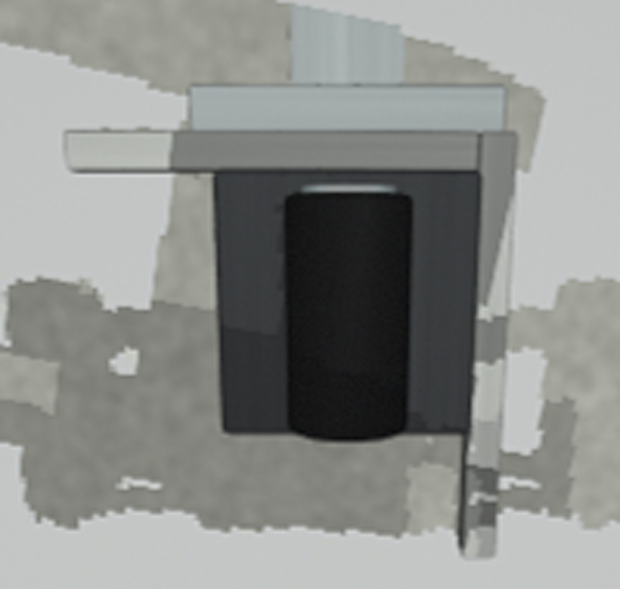

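```bash
python3 -m handwheel '-.06 .01 0 0 0 -.18;-.12 .03 0 0 0 -.36; -.18 .07 0 0 0 -.54;-.23 .11 0 0 0 -.72;-.254 .142 0 0 0 -.9'; python3 -m handwheel '0 0 0 0 0 -.18;0 0 0 0 0 -.36; 0 0 0 0 0 -.54;0 0 0 0 0 -.72;0 0 0 0 0 -.9';python3 -m handwheel '0 0 0 0 0 -.1;0 0 0 0 0 -.2; 0 0 0 0 0 -.2; 0 0 0 0 0 -.2'
python3 -c "
from fit import *
foot('w12',(-.037,-.037))
im=cv2.imread('pics/w12.png');cv2.imwrite('pics/w12z.png',cv2.resize(im[30:220,150:350],None,fx=3.1,fy=3.1,interpolation=cv2.INTER_CUBIC))"
```

```text
t: 18.05
tool_pos: [0.5485, 0.0567, 0.1021]
orientation: [-2.721, -1.564, 0.006]
force: [0.6, 0.3, 0.6]
opening: 0.023
t: 18.55
tool_pos: [0.5497, 0.0561, 0.1022]
orientation: [-3.096, -0.526, 0.006]
force: [0.2, -0.8, 1.1]
opening: 0.0231
t: 18.95
tool_pos: [0.5503, 0.0561, 0.1031]
orientation: [-3.127, -0.294, 0.004]
force: [-0.4, 0.5, -0.7]
opening: 0.0237
t 18.95 tool dock [-0.1062 -0.0392] z 0.1031 F dock [-0.3  0.5 -0.7] tool yaw -0.36
foot dock 4137 ((-33.82447814941406, -35.79654312133789), (70.40657043457031, 69.41620635986328), 89.57850646972656)
```

View pics/w12z.png

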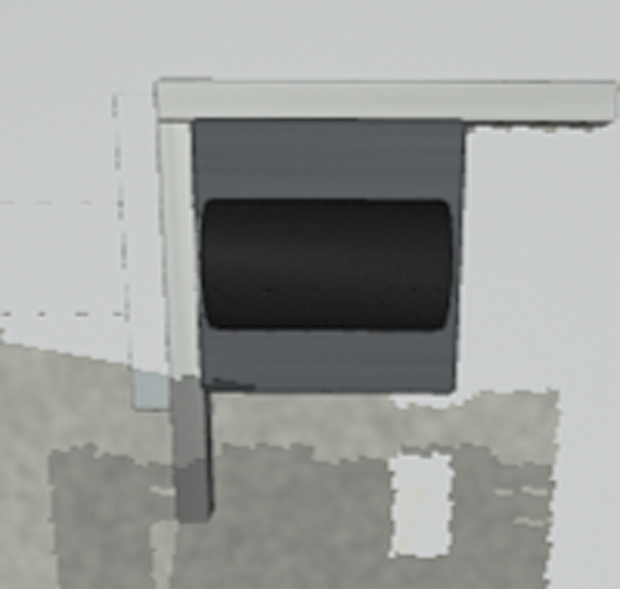

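```bash
python3 -m handwheel '0 0 -.1 0 0 0;0 0 -.2 0 0 0;0 0 -.28 0 0 0;0 0 -.315 0 0 0;0 0 -.315 0 0 0'; python3 -m handwheel '.0328 .0061 0 0 0 0;.0656 .0122 0 0 0 0;.079 .0148 0 0 0 0;.079 .0148 0 0 0 0'; python3 -m handwheel '.005 .0009 0 0 0 0;.01 .0018 0 0 0 0;.01 .0018 0 0 0 0'; python3 -m handwheel '.0033 .0006 0 0 0 0;.0033 .0006 0 0 0 0'; python3 -m handwheel '.0033 .0006 0 0 0 0;.0033 .0006 0 0 0 0'
```

```text
t: 19.5
tool_pos: [0.5496, 0.056, 0.0081]
orientation: [-3.128, -0.292, 0.006]
force: [-0.1, 0.5, 0.2]
opening: 0.0233
t: 19.9
tool_pos: [0.5767, 0.0606, 0.0114]
orientation: [3.128, 0.291, 0.003]
force: [0.3, 0.1, 0.2]
opening: 0.0232
t: 20.2
tool_pos: [0.5769, 0.0608, 0.0103]
orientation: [3.128, 0.29, -0.005]
force: [-8.9, -1.8, 8.8]
opening: 0.0237
t: 20.4
tool_pos: [0.5769, 0.0608, 0.0103]
orientation: [3.128, 0.29, -0.008]
force: [-14.5, -2.8, 12.5]
opening: 0.0232
t: 20.6
tool_pos: [0.5769, 0.0608, 0.0102]
orientation: [3.128, 0.29, -0.011]
force: [-18.7, -3.8, 17.7]
opening: 0.0231
```

```bash
python3 -m handwheel '-.03 -.006 0 0 0 0;-.06 -.011 0 0 0 0;-.06 -.011 .1 0 0 0;-.06 -.011 .22 0 0 0;-.06 -.011 .32 0 0 0' 1; python3 -m handwheel '-.16 -.03 0 0 0 0;-.2 .1 0 0 0 0;-.23 .26 0 0 0 0;-.26 .42 0 0 0 0;-.285 .555 0 0 0 0';python3 -m handwheel '0 0 0 0 0 0;0 0 0 0 0 0;0 0 0 0 0 0'
python3 - <<'E'
from fit import *
p,d,T,K,s=wshot("w13");print(s["t"],s["tool_pos"],td(s["tool_pos"]),s["opening"])
for r in robot.tip_of("wrist","check_button_top"):print(r)
P=wcloud(d,T,K);m=(d>0)&(np.hypot(P[...,0]-.4745,P[...,1]-.224)<.03);print(m.sum(),P[m].mean(0) if m.sum() else 0)
im=cv2.imread("pics/w13.png")
q=(np.array([.4745,.224,.021])-T[:3,3])@T[:3,:3]@K.T;print(q[:2]/q[2])
E
```

```text
t: 21.1
tool_pos: [0.562, 0.0581, 0.1077]
orientation: [-3.128, -0.29, -0.002]
force: [0.6, -0.0, -0.5]
opening: 0.0001
t: 21.6
tool_pos: [0.4758, 0.2266, 0.1065]
orientation: [-3.127, -0.29, -0.002]
force: [0.5, -0.8, -0.0]
opening: 0.0005
t: 21.9
tool_pos: [0.4766, 0.2238, 0.106]
orientation: [3.128, 0.29, 0.0]
force: [0.1, 0.9, 0.0]
opening: 0.0005
21.9 [0.47664035 0.22380223 0.10601865] [-0.14622586  0.1395648 ] 0.000526332526137004
{'at': [200.6, 255.4], 'conf': 0.64}
11373 [0.49126999 0.22724786 0.14692383]
[258.90770539 200.25386975]
```

View pics/w13.png

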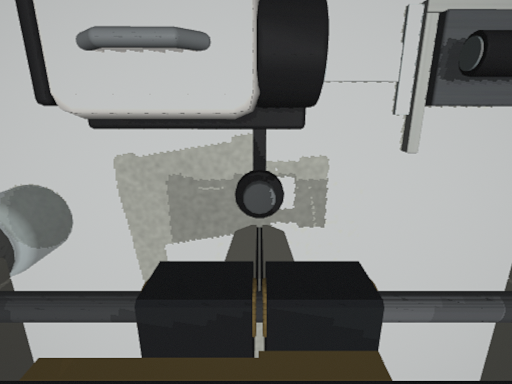

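```bash
python3 -m handwheel '0 0 -.1 0 0 0;0 0 -.2 0 0 0;0 0 -.25 0 0 0;0 0 -.26 0 0 0;0 0 -.26 0 0 0';python3 -m handwheel '0 0 0 0 0 0;0 0 -.0067 0 0 0;0 0 -.0067 0 0 0'; python3 -m handwheel '0 0 -.0067 0 0 0;0 0 -.0067 0 0 0'; python3 -m handwheel '0 0 -.0067 0 0 0;0 0 -.0067 0 0 0'
```

```text
t: 22.5
tool_pos: [0.4766, 0.2241, 0.0281]
orientation: [3.128, 0.289, -0.001]
force: [-0.2, -0.1, 0.6]
opening: 0.0006
t: 22.8
tool_pos: [0.4772, 0.2248, 0.0269]
orientation: [-3.128, -0.29, -0.002]
force: [0.4, -0.3, -0.3]
opening: 0.0005
t: 23.0
tool_pos: [0.4765, 0.2246, 0.024]
orientation: [3.128, 0.29, 0.0]
force: [0.0, 0.0, -0.8]
opening: 0.0
t: 23.2
tool_pos: [0.4766, 0.2247, 0.0219]
orientation: [-3.128, -0.29, -0.0]
force: [0.9, -0.9, 2.1]
opening: -0.0
```

```bash
for i in 1; do :; done; python3 -m handwheel '0 0 -.0067 0 0 0;0 0 -.0067 0 0 0'; python3 -m handwheel '0 0 -.0067 0 0 0;0 0 -.0067 0 0 0'; python3 -m handwheel '0 0 -.0067 0 0 0;0 0 -.0067 0 0 0'
```

```text
t: 23.4
tool_pos: [0.4767, 0.2247, 0.0201]
orientation: [-3.128, -0.29, -0.0]
force: [0.1, 0.0, 2.7]
opening: 0.0003
t: 23.6
tool_pos: [0.4767, 0.2247, 0.018]
orientation: [-3.128, -0.29, -0.001]
force: [-0.2, -0.6, 3.8]
opening: 0.0003
t: 23.8
tool_pos: [0.4767, 0.2247, 0.0163]
orientation: [-3.128, -0.29, -0.0]
force: [-0.8, 0.0, 5.2]
opening: 0.0007
```

```bash
python3 -m handwheel '0 0 -.005 0 0 0;0 0 -.0067 0 0 0'; python3 -m handwheel '0 0 -.005 0 0 0;0 0 -.005 0 0 0;0 0 -.005 0 0 0'
```

```text
t: 24.0
tool_pos: [0.477, 0.2248, 0.0159]
orientation: [-3.128, -0.29, -0.001]
force: [-9.9, -3.9, 25.1]
opening: 0.0006
t: 24.3
tool_pos: [0.4771, 0.2248, 0.0157]
orientation: [3.128, 0.291, 0.001]
force: [-15.3, -4.3, 36.1]
opening: 0.0006
```

```bash
python3 -m handwheel '0 0 .01 0 0 0;0 0 .06 0 0 0;0 0 .15 0 0 0;0 0 .3 0 0 0;0 0 .45 0 0 0'; python3 -m handwheel '-.05 0 .15 0 0 0;-.1 .05 .25 0 0 0;-.15 .05 .25 0 0 0;-.15 .05 .25 0 0 0;-.15 .05 .25 0 0 0'
python3 - <<'E'
from fit import *
p,d,T,K,s=wshot("w14");print(s["t"],s["tool_pos"],s["force"])
P=wcloud(d,T,K);q=(P[...,:2]-C)@RD;z=P[...,2]
m=(d>0)&(np.hypot(P[...,0]-.477,P[...,1]-.2245)<.01);print("btn z",m.sum(),np.median(z[m]) if m.sum() else 0)
p,dt=robot.read_camera("top");cv2.imwrite("pics/top1.png",p[:,:,::-1]);PT=cloud("top",dt)
m=(dt>0)&(np.hypot(PT[...,0]-.477,PT[...,1]-.2245)<.008);print("top btn z",np.median(PT[m][:,2]))
qt=(PT[...,:2]-C)@RD
m=(dt>0)&(PT[...,2]>.014)&(PT[...,2]<.03)&(abs(qt[...,0]+.035)<.055)&(abs(qt[...,1]+.035)<.055);print(cv2.minAreaRect((qt[m]*1000).astype(np.float32)))
d0=cv2.imread("pics/top0.png");
cv2.imwrite("pics/top1c.png",cv2.resize(p[130:270,140:310,::-1],None,fx=4.2,fy=4.2,interpolation=cv2.INTER_CUBIC))
for o in("round_eye","drops","lens_box","sanitiser","beaker","swab_jar"): print(o,[np.round(r["at"],1).tolist() for r in robot.tip_of("top",o)[:2]])
E
```

```text
t: 24.8
tool_pos: [0.4753, 0.2241, 0.1482]
orientation: [3.127, 0.29, -0.004]
force: [-0.2, -0.8, 0.8]
opening: 0.0004
t: 25.3
tool_pos: [0.4313, 0.2394, 0.2221]
orientation: [3.128, 0.291, -0.001]
force: [0.1, 0.1, -0.1]
opening: 0.0006
25.3 [0.43127344 0.23935758 0.2220572 ] [ 0.10049978  0.10139563 -0.14852362]
btn z 3157 0.3235894128418127
top btn z 0.628490923442983
((-39.68183135986328, -32.42804718017578), (89.21138000488281, 79.34235382080078), 0.6301087141036987)
round_eye [[237.7, 373.5]]
drops [[146.1, 311.5]]
lens_box [[151.1, 347.8]]
sanitiser [[170.1, 401.6]]
beaker [[209.8, 403.7]]
swab_jar [[240.0, 99.6]]
```

View pics/top1.png

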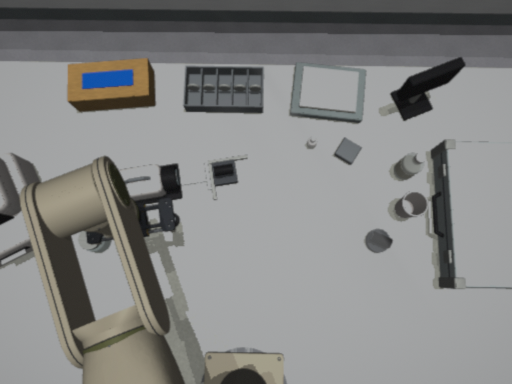

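View pics/w14.png

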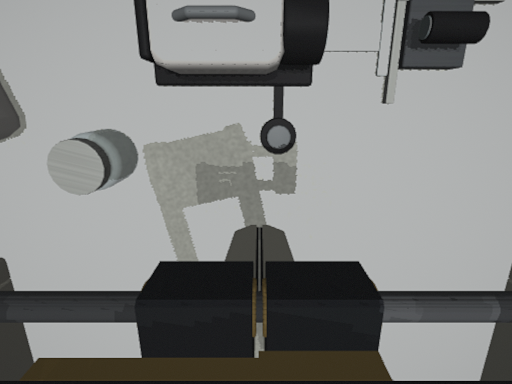

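View pics/top1c.png

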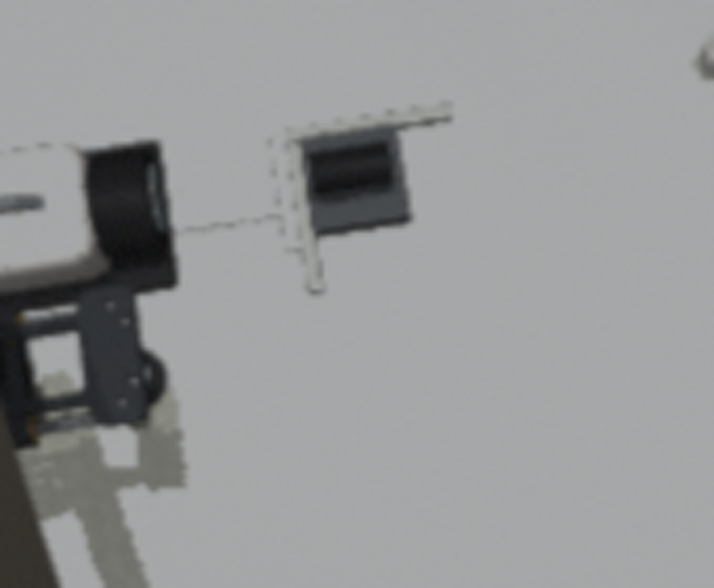

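```bash
python3 - <<'E'
from fit import *
W=np.load("pics/w14.npz");P=wcloud(W["d"],W["T"],W["K"]);print(np.median(P[132:142,272:284].reshape(-1,3),0),np.median(P[150:153,272:284].reshape(-1,3),0))
print(robot.read_state()["force"]);robot.close_job()
E
```

```text
[0.47626548 0.22528234 0.02119656] [0.45736366 0.22076418 0.0113214 ]
[-0.09192737  0.93956239  0.22339527]
the job is handed in; nothing more can be done
```

I pushed the square-footed test eye into the corner of the two stops, pressed the button fully down and released it, then handed the job in at about 25 s.

**Test eye:** I slid it with two fingertips, first towards the side stop and then along to the back stop, and nudged it against both. Against each stop the fingers halted while the push force climbed to about 15–19 N. A last push towards the back stop ended at the same position as before. The close-up wrist pictures show the foot flush with both stops, with no visible gap. Its measured angle is within about 0.1° of the fingers, which I had aligned to the stops by eye.

**Button:** The fingers met it about 22 mm above the table. They pressed it about 6 mm, with the force reaching about 5 N, and then hit its hard stop. I pressed on to about 36 N there. After the release its top measured 21.2 mm, about the 20.9 mm measured before the press.

**Other things:** The network's positions for the six other things in the top picture agree with the starting ones to within about 3 pixels (under 10 mm). I saw nothing disturbed. At hand-in the arm was clear of everything, with the wrist force below 1 N.

**Checks that failed or disagreed:**
- The last fit of the foot from the top camera mixed in points from the stops, so it was unusable.
- My first check of the button height hit the arm instead, so I redid it from the wrist picture.
- The dock's angle came out between about 10.6° and 11.2° depending on the method. I corrected the fingers by 0.5° to match the stops just before they touched.

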